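# Tip the kiln props out of the gate pan into their crate

### The job

Empty the pan of kiln props on the bench's tipping stand. First fold its end gate all the way down while the pan is still level, then push the tipping lever over towards the gate end so that all the props slide out over the lowered gate into the wooden crate, none onto the bench. Finally ease the empty pan gently back down level onto its rest rather than letting it drop, leaving the crate in place and the other things on the bench undisturbed.

Things in the scene. Friction and masses are not known exactly. Their poses are not given: they have to be found in the camera images.
- tipper: grey steel tipping stand fixed to the bench: base plate 265 x 250 x 8 mm, two upright cheeks (at y = +-99 mm, 8 mm thick, 50 mm wide, top 175 mm up) carrying the pan's trunnions, two rear rest posts. Origin on the bench plane below the trunnion axis; x points towards the gate end, y along the trunnion axis, z up. The lever is on the -y side, the side nearest the robot; the crate stands on the +x side
- pivot (a point): point on the trunnion axis at the middle of the pan, 155 mm above the bench; axes as the stand's
- pan (a joint): tilt of the pan about the trunnion axis, rad: 0 = level on its rest, grows as the gate end goes down, stop at 0.95. Aluminium, 0.65 kg, tail-heavy, no latch: stays level by itself; needs 10 to 14 N at the lever knob to start when full, less as it tips (1 to 3 N empty at full tip); let go, it falls back, so the knob follows what holds it. Props slide out at 0.4 to 0.75 rad
- pan_floor (a point): centre of the pan's inner floor (top face); turns with the pan; axes as the stand's when level. Pan inside 266 mm (x) x 164 mm (y), walls 4 mm thick and 60 mm high above this floor; its rear wall is at -x, its gate at +x. When level this floor is 165 mm above the bench
- gate (a joint): angle of the end gate, rad: 0 = shut (upright across the +x end of the pan), grows as it folds outward and down; stop at 1.6, where it lies level with the pan's floor as a chute lip. No latch; a stiff friction hinge (about 0.1 Nm) that stays where it is left. It is pushed outward at its upper edge with 2 N from inside the pan and then followed down; pressing down on the top edge of the shut gate only tips the pan
- gate_ear (a point): middle of the top edge of the gate's pull ear, on its inner face: the ear is the middle 70 mm of the gate, standing 16 mm higher than the rest, 78 mm above the hinge. When shut it is 243 mm above the bench. The 45 mm of pan floor just behind the shut gate are clear of props, and the props' tops are 195 mm above the bench
- gate_hinge (a point): middle of the gate's hinge line, along the front edge of the pan's floor, 35 mm ahead (+x) of the trunnion axis and 10 mm above it when level. The gate is a 172 mm wide, 4 mm thick plate, 62 mm high (78 mm at the ear); its inner face contains this line
- lever_knob (a point): centre of the black ball knob, 32 mm diameter, at the end of the tipping lever (10 mm round steel rod) fixed to the pan's trunnion outside the near cheek, at y = -125 mm in the stand's frame and 130 mm from the trunnion axis. With the pan level the lever leans back (away from the gate end) 0.475 rad from upright, so the knob is 271 mm above the bench; it swings through upright, knob 285 mm up, to 0.475 rad the other way at full tip. Turns with the pan
- prop0: square hollow kiln prop of fired cordierite (pale tan), 60 x 30 x 30 mm, about 80 g; origin at its centre, x along its length. It lies on the pan's floor, turned any way. One of five alike (prop0 to prop4)
- prop1: square hollow kiln prop of fired cordierite (pale tan), 60 x 30 x 30 mm, about 80 g; origin at its centre, x along its length. It lies on the pan's floor, turned any way. One of five alike (prop0 to prop4)
- prop2: square hollow kiln prop of fired cordierite (pale tan), 60 x 30 x 30 mm, about 80 g; origin at its centre, x along its length. It lies on the pan's floor, turned any way. One of five alike (prop0 to prop4)
- prop3: square hollow kiln prop of fired cordierite (pale tan), 60 x 30 x 30 mm, about 80 g; origin at its centre, x along its length. It lies on the pan's floor, turned any way. One of five alike (prop0 to prop4)
- prop4: square hollow kiln prop of fired cordierite (pale tan), 60 x 30 x 30 mm, about 80 g; origin at its centre, x along its length. It lies on the pan's floor, turned any way. One of five alike (prop0 to prop4)
- crate: open wooden crate, loose, 1.5 kg, 260 mm (x) x 220 mm (y) x 60 mm high, walls and floor 6 mm; origin under its centre. It stands on the bench just beyond the gate end, its near wall about 45 to 60 mm from the trunnion axis, below the gate
- bowl: bystander: cream bowl with blue bands, 130 mm wide, 50 mm high, on the robot's side of the stand, below the pan; origin under its centre
- jar: bystander: clear jar with white lid, 64 mm diameter, 85 mm high, on the robot's side, where stand and crate meet; origin under its centre
- brush: bystander: thin decorator's brush 200 mm long, 14 mm thick, lying to the right of the crate; origin under its middle
- tins: bystander: two joined square colour tins with palette knives, 75 x 122 mm, 85 mm high (knives to 135 mm), to the right; origin under the centre
- plate: bystander: grey-green plate, 150 mm diameter, 22 mm high, to the left, between the bowls and the brush pot; origin under its centre
- brushmug: bystander: white pot of brushes, 76 mm diameter, 95 mm high (brushes to 212 mm), to the left; origin under its centre
- bowls: bystander: two stacked cream bowls with blue bands, 184 mm wide, on a banding wheel to the left; origin under the centre
Things that resemble listed ones, but are neither listed nor needed, are in the scene too. Leave any orange or pink look-alike of the prop2 alone. Leave any blue look-alike of the prop3 alone.

How it is judged:
By the outcome, as a careful person would: the job done as asked, in the order asked, and still so for the second after the job is handed in, with the robot touching nothing.
It also fails if it takes over 58 s, if anything falls off the work surface, if the arm or the gripper's body presses on something with over 40 N, if the wrist force passes 120 N, or if a joint passes its speed limit or range.

### The arm

A 6-joint arm with a two-finger parallel gripper is mounted at the origin on the work surface. World frame = base frame: x ahead of the robot, y to its left, z up, the work surface at z = 0. Lengths are in m, angles in rad, forces in N, time in s.
With the tool pointing down it reaches from about 0.25 to 0.725 m from the base axis. Payload 4 kg.
Tool frame: the origin (TCP) lies between the finger pads; the fingertips stand 17 mm ahead of it and the grasp point (between the pads) lies 2 mm behind it; z points along the fingers, x is the direction in which the jaws open and shut, and the axes are right-handed (so a half turn about z gives the same grasp; the last joint's range is limited). The gripper opens to 85 mm and grips with 20 to 120 N. Pads are 22 mm wide; open, the fingers measure 114 mm over their backs; the gripper's body (76 mm by 85 mm) begins 54 mm behind the grasp point. The pads swing forward as they close: fully open they stand 13 mm farther back than shut.
Start: joints at [1.295, 0.241, 0.005, 1.335, 0, 1.571], TCP at [0.136, 0.481, 0.248] pointing down, gripper open.
Joint ranges: [-2.72, 2.72], [-1.05, 1.87], [-1.09, 1.28], [-1.99, 2.15], [-1.42, 1.44], [-3.14, 3.14]. Speed limits (rad/s): [2.79, 2.79, 3.14, 3.14, 3.14, 3.14].

### API

Orientations are given as a unit quaternion [x, y, z, w].
In Python, from workcell import telemetry, cams, workorder gives the robot as it stands. The module is installed in compiled form; this text tells all that it offers.
- The arm moves only by the tool apply_moves, never from a script. Its argument "moves" is a list that holds one entry, the list of rows, each a list of 4 numbers: the shift along the tool's x, y, z in mm, then the turn about the tool's z in degrees. A call has exactly 10 rows; each row shifts and turns the pose as measured when the row begins, along the tool's axes as they then stand; what a row does not reach is not made up. A row lasts 1/10 s, in which the tool goes at most 50 mm and 8.59 degrees, less where a joint would pass 70% of its speed; a pose out of reach is approached as far as the arm can. A call with a gripper value outside its range is refused whole. "hand" is the gripper's target within -1 to 1 (fully open at 1, half-way at 0, shut at -1), set as the call begins (left out, the last holds). The fingers move at their own pace and stop on an object; the grip force is fixed at half the most. Time passes only in rows, so rows that do not move let the fingers close, or fill a call up. It gives the time, the measured TCP pose, the force and the opening at its end, in the units of the state.
- telemetry.get_obs(): the state, without advancing time (a new reading comes with each control period).
- cams.camera(name): name is "side" or "top" or "wrist"; returns a dict with "color" (420x560x3 uint8, red, green, blue), "fovy" (degrees; the focal length in pixels is half the picture's height over the tangent of half this angle, whatever the lens; pixels are square), "cx", "cy" (the principal point, pixels), "k1" (the pictures are not rectified: a ray, as slopes to the right and down, at radius r is drawn at 1 + k1 r^2 times it, then the intrinsics apply), "camera_from_world" (4x4, takes a point from world to camera coordinates). Camera axes: x right, y down, z forward; pixel columns grow to the right and rows downward; lengths in m; the calibration is good to about 2 mm. A picture is of the moment at which its call begins. There is no depth.
- workorder.job_done(): hands the job in, once; it reports no verdict.
The state is a dict: "clock": time; "joint_pos": joint angles; "joint_vel": joint speeds; "tau": joint torques, N m; "eef_pos": TCP position; "tool_rot": TCP orientation; "ft_force": force on the tool from outside, world axes, zero at the start; "ft_torque": the same for the moment, N m; "grip_width": finger opening in m.
Only numpy, scipy, OpenCV 4.12 (cv2) and the standard library are available. Lean on these libraries where they do the work, as an engineer would, in place of code of your own. Each camera call takes 0.05 s, during which the arm holds its last target. There are 200 camera calls.

## Working session

There is one attempt and no reset: what is moved stays moved. The work goes in short steps, Python scripts to look and compute and a tool call to move; the robot and the scene stay as the last step left them, time stands still between calls to the robot, and variables do not carry over. Pictures are saved under pics/ and viewed, about 8 in all and at most 12, crops included, and the job is handed in when it is done.

Besides the shell and the picture viewer there is one more tool, called after "Call:" as name([rows], argument=value, ...), one row to a line, values as JSON. apply_moves: Moves the arm, as the interface text tells. Its arguments: {"type":"object","properties":{"moves":{"type":"array"},"hand":{"type":"number"}},"required":["moves"]}

```bash
mkdir -p pics; cat > h.py <<'E'
import numpy as np, cv2
from workcell import telemetry, cams, workorder
from scipy.spatial.transform import Rotation as R
def snap(n,f):
    c=cams.camera(n); cv2.imwrite(f'pics/{f}.png',c['color'][:,:,::-1]); 
    import pickle; pickle.dump(c,open(f'pics/{f}.pkl','wb')); return c
def load(f):
    import pickle; return pickle.load(open(f'pics/{f}.pkl','rb'))
def foc(c): return c['color'].shape[0]/2/np.tan(np.radians(c['fovy'])/2)
def proj(c,P):
    T=c['camera_from_world']; p=np.atleast_2d(P)@T[:3,:3].T+T[:3,3]
    s=p[:,:2]/p[:,2:]; s=s*(1+c['k1']*(s**2).sum(1,keepdims=True)); return s*foc(c)+[c['cx'],c['cy']]
def ray(c,uv):
    d=(np.array(uv,float)-[c['cx'],c['cy']])/foc(c); s=d.copy()
    for _ in range(20): s=d/(1+c['k1']*(s@s))
    T=c['camera_from_world']; Rm=T[:3,:3]; return -Rm.T@T[:3,3], Rm.T@np.array([s[0],s[1],1])
def atz(c,uv,z):
    o,d=ray(c,uv); return o+d*(z-o[2])/d[2]
E
python3 - <<'E'
from h import *
for n in ('top','side'):
    c=snap(n,n+'0'); print(n,c['fovy'],c['k1'],c['camera_from_world'].round(3).tolist())
a=cv2.imread('pics/top0.png');b=cv2.imread('pics/side0.png')
o=telemetry.get_obs(); print(o['clock'],o['eef_pos'],o['tool_rot'],o['grip_width'])
E
```

```text
top 50.76176779585896 0.03146459750637917 [[0.012, -1.0, -0.003, 0.052], [-0.98, -0.012, -0.197, 0.568], [0.197, 0.005, -0.98, 1.547], [0.0, 0.0, 0.0, 1.0]]
side 42.89284188527718 -0.1402087061822439 [[0.89, -0.456, -0.014, -0.451], [-0.313, -0.588, -0.745, 0.342], [0.332, 0.668, -0.667, 1.696], [0.0, 0.0, 0.0, 1.0]]
0.1 [0.13599089 0.4805925  0.24750286] [ 7.97584722e-01  6.03206196e-01 -7.54611566e-04  5.71768044e-04] 0.08547065702434352
```

View pics/top0.png

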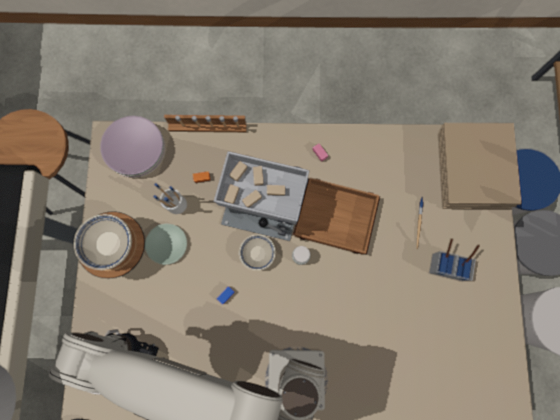

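View pics/side0.png

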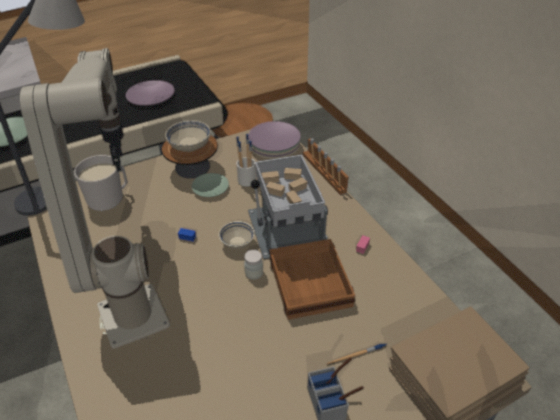

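Top view: the pan is at (262,187) with 5 tan props in it. The gate end faces the crate at (338,215), and the black knob is near (263,223). The orange (201,177), pink (320,152) and blue (226,295) blocks are look-alikes to leave alone. I'll enlarge the stand next.

```bash
python3 - <<'E'
import cv2,numpy as np
a=cv2.imread('pics/top0.png')[145:275,205:390];b=cv2.imread('pics/side0.png')[145:320,225:360]
a=cv2.resize(a,None,fx=4,fy=4,interpolation=cv2.INTER_CUBIC);cv2.imwrite('pics/crA.png',a)
b=cv2.resize(b,None,fx=3.4,fy=3.4,interpolation=cv2.INTER_CUBIC);cv2.imwrite('pics/crB.png',b)
E
```

```text
(no output)
```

View pics/crA.png

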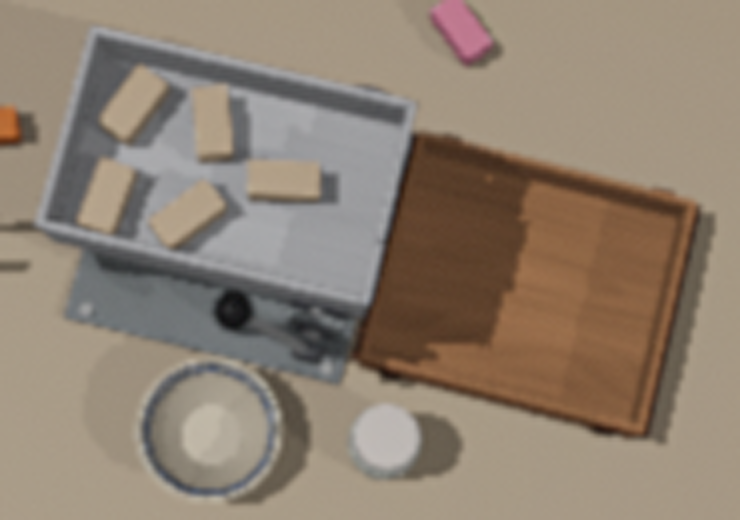

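View pics/crB.png

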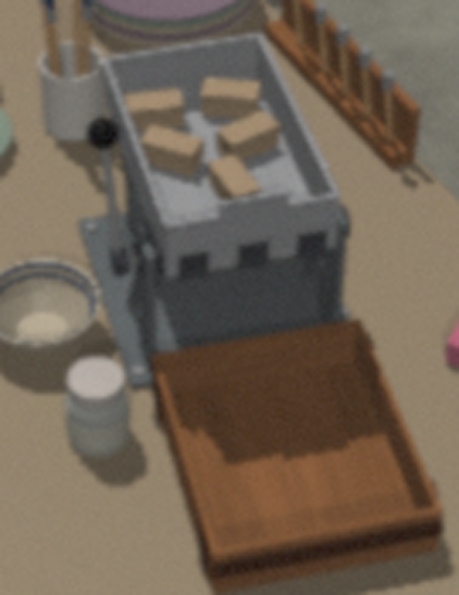

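Both crops show the pan level with the gate shut. The ear notch is visible at crB (220..290,200), and the black knob is at crA (233,310) / crB (103,132). I'll fit the stand pose to the corners and the knob.

```bash
cat > fit.py <<'E'
from h import *
from scipy.optimize import least_squares
t=load('top0');s=load('side0')
A=lambda u,v:(205+(u+.5)/4-.5,145+(v+.5)/4-.5); B=lambda u,v:(225+(u+.5)/3.4-.5,145+(v+.5)/3.4-.5)
k=(-.130*np.sin(.475),-.125,.155+.130*np.cos(.475))
obs=[(t,A(95,30),(-.235,.086,.225)),(t,A(40,222),(-.235,-.086,.225)),(t,A(413,103),(.039,.086,.227)),(t,A(370,303),(.039,-.086,.227)),(t,A(233,310),k),
(s,B(103,132),k),(s,B(100,55),(-.235,-.086,.225)),(s,B(262,35),(-.235,.086,.225)),(s,B(335,200),(.039,.086,.227)),(s,B(160,235),(.039,-.086,.227))]
def W(p,q): c,s_=np.cos(p[2]),np.sin(p[2]); return np.array([p[0]+c*q[0]-s_*q[1],p[1]+s_*q[0]+c*q[1],q[2]])
f=lambda p:np.concatenate([proj(c,W(p,q))[0]-uv for c,uv,q in obs])
if __name__=='__main__':
    r=least_squares(f,[.6,0,-1.8],loss='soft_l1'); print(r.x,r.fun.reshape(-1,2).round(1).tolist())
    p=r.x; np.save('pose.npy',p)
    print('knob',W(p,k),'ear',W(p,(.035,0,.243)),'pivot',W(p,(0,0,.155)))
    for n,uv in [('bowl',A(210,428)),('jar',A(386,438))]: print(n,atz(t,uv,.05 if n=='bowl' else .085))
    # crate corners at z=.06
    for uv in [(418,133),(697,205),(645,432),(358,358)]:
        w=atz(t,A(*uv),.06)-[p[0],p[1],0]; c,s_=np.cos(p[2]),np.sin(p[2]); print('crate in stand',(c*w[0]+s_*w[1]).round(3),(-s_*w[0]+c*w[1]).round(3))
E
python3 fit.py
```

```text
[ 0.60931186  0.02782472 -1.80730965] [[0.2, -0.3], [-0.3, 0.5], [0.7, 0.7], [-1.0, 0.5], [-0.0, 0.4], [-0.5, 0.2], [1.3, 1.3], [-0.4, 0.0], [1.0, -1.3], [1.5, -2.8]]
knob [0.50172268 0.11491288 0.27060805] ear [ 0.60111085 -0.00620091  0.243     ] pivot [0.60931186 0.02782472 0.155     ]
bowl [0.43632285 0.14368875 0.05      ]
jar [ 0.42530008 -0.01232449  0.085     ]
crate in stand 0.044 0.114
crate in stand 0.306 0.11
crate in stand 0.304 -0.105
crate in stand 0.041 -0.103
```

```bash
cat > d.py <<'E'
# usage: d.py  sx sy z(tip) [mm, stand frame] ... : tool-frame shifts between successive tip targets
from h import *; from fit import W; import sys
p=np.load('pose.npy'); o=telemetry.get_obs(); Rt=R.from_quat(o['tool_rot']).as_matrix()
c,s=np.cos(p[2]),np.sin(p[2]); S=np.array([[c,-s,0],[s,c,0],[0,0,1]])
tip=o['eef_pos']+Rt@[0,0,.017]; e=Rt.T
print('clock',o['clock'],'tip in stand',((S.T@(tip-[p[0],p[1],0]))*1000).round(1),'grip',o['grip_width'],'F',(S.T@o['ft_force']).round(1))
x=-S[:,0]; tw=Rt.T@x; print('turn about tool z deg',np.degrees(np.arctan2(tw[1],tw[0])).round(2))
a=[float(v) for v in sys.argv[1:]]
for q in np.array(a).reshape(-1,3)/1000:
    w=W(p,q); print(q*1000,'shift',((Rt.T@(w-tip))*1000).round(1))
E
python3 d.py 12 0 340 12 0 215
```

```text
clock 0.1 tip in stand [-329.2 -566.2  230.5] grip 0.08547065702434352 F [-0.9  0.1  0.4]
turn about tool z deg -2.25
[ 12.   0. 340.] shift [-318.9  579.2 -108.9]
[ 12.   0. 215.] shift [-318.7  579.2   16.1]
```

Call:
apply_moves([
  [[0,0,-30,-2.3],[0,0,-40,0],[0,0,-40,0],[0,0,0,0],[0,0,0,0],[0,0,0,0],[0,0,0,0],[0,0,0,0],[0,0,0,0],[0,0,0,0]],
], hand=-1)

```text
clock: 1.1
eef_pos: [0.135, 0.477, 0.3524]
tool_rot: [0.785, 0.62, -0.008, 0.006]
ft_force: [0.3, -0.1, -0.3]
grip_width: 0.0003
```

```bash
python3 d.py 12 0 340 12 0 215
```

```text
clock 1.1 tip in stand [-325.2 -566.4  335.4] grip 0.00028673342171832525 F [ 0.   0.3 -0.3]
turn about tool z deg 0.15
[ 12.   0. 340.] shift [-338.7  565.5    2. ]
[ 12.   0. 215.] shift [-336.   565.6  127. ]
```

Call:
apply_moves([
  [[-15,25,0,0],[-24,40,0,0],[-24,40,0,0],[-24,40,0,0],[-24,40,0,0],[-24,40,0,0],[-24,40,0,0],[-24,40,0,0],[-24,40,0,0],[-24,40,0,0]],
])

```text
clock: 2.1
eef_pos: [0.4647, 0.157, 0.354]
tool_rot: [0.78, 0.625, -0.009, 0.006]
ft_force: [1.1, 1.0, -0.2]
grip_width: 0.0004
```

```bash
python3 d.py 12 0 340 12 0 215
```

```text
clock 2.1 tip in stand [ -91.4 -170.9  337. ] grip 0.00035577033123156663 F [-1.2  0.8 -0.2]
turn about tool z deg 0.96
[ 12.   0. 340.] shift [-106.3  169.1   -1. ]
[ 12.   0. 215.] shift [-103.5  169.3  124. ]
```

Call:
apply_moves([
  [[-24,40,0,1],[-24,38,0,0],[-20,32,0,0],[-14,24,0,0],[-10,16,0,0],[-6,10,0,0],[0,0,0,0],[0,0,0,0],[0,0,0,0],[0,0,0,0]],
])

```text
clock: 3.1
eef_pos: [0.6047, 0.0125, 0.3507]
tool_rot: [0.789, 0.614, -0.012, 0.004]
ft_force: [-0.0, 0.2, -0.3]
grip_width: 0.0
```

```bash
python3 d.py 12 0 340 12 0 215; python3 - <<'E'
from h import *
c=snap('wrist','w1'); c=snap('top','t1')
w=cv2.imread('pics/w1.png'); a=cv2.imread('pics/t1.png')[130:270,200:390]
cv2.imwrite('pics/c1.png',np.hstack([cv2.resize(w,(400,300)),cv2.resize(a,(400,300))]))
E
```

```text
clock 3.1 tip in stand [ 16.4  -1.1 333.7] grip 4.896665490366915e-06 F [-0.2 -0.1 -0.3]
turn about tool z deg -0.64
[ 12.   0. 340.] shift [ 4.2  1.  -6.4]
[ 12.   0. 215.] shift [  7.2   1.9 118.5]
```

View pics/c1.png

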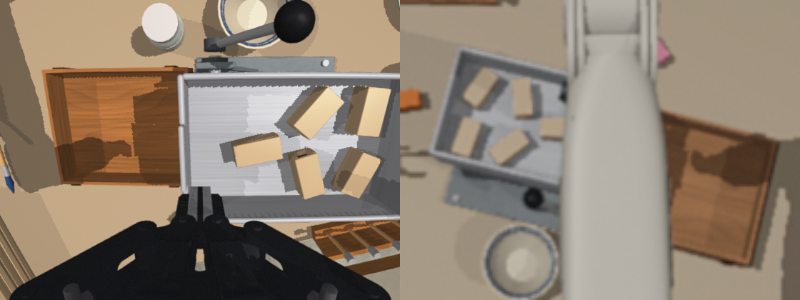

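Wrist view: the closed fingers (200,190) are just inside the gate line (183), with the knob at (294,20). I'll check the fit by projecting it into this picture.

```bash
python3 - <<'E'
from h import *; from fit import W,k
p=np.load('pose.npy'); c=load('w1')
for n,q in dict(knob=k,gnear=(.037,-.086,.227),gfar=(.037,.086,.227),ear1=(.037,-.035,.243),ear2=(.037,.035,.243),tip=(.0164,-.0011,.334)).items(): print(n,(proj(c,W(p,q))[0]/1.4).round(1))
E
```

```text
knob [294.   19.8]
gnear [181.2  72.9]
gfar [185.9 219.6]
ear1 [181.2 124.8]
ear2 [183.4 187.7]
tip [199.5 196.8]
```

Call:
apply_moves([
  [[2,0,20,-0.6],[1,0,25,0],[1,0,25,0],[1,0,20,0],[0,0,15,0],[0,0,5,0],[0,0,0,0],[0,0,0,0],[0,0,0,0],[0,0,0,0]],
])

```text
clock: 4.2
eef_pos: [0.6051, 0.0194, 0.2442]
tool_rot: [0.784, 0.621, -0.006, 0.008]
ft_force: [0.6, -0.5, 0.2]
grip_width: 0.0001
```

```bash
python3 d.py 30 0 215
```

```text
clock 4.2 tip in stand [  9.6  -2.  227.2] grip 0.00011780054721097706 F [0.3 0.7 0.2]
turn about tool z deg 0.35
[ 30.   0. 215.] shift [-20.2   1.9  12.7]
```

The projection matches to within about 2 px. Now I'll push the gate outward.

Call:
apply_moves([
  [[-8,1,7,0.3],[-6,1,0,0],[-6,0,0,0],[-6,0,0,0],[-6,0,1,0],[-6,0,2,0],[-6,0,2,0],[-6,0,3,0],[0,0,0,0],[0,0,0,0]],
])

```text
clock: 5.2
eef_pos: [0.5953, -0.0344, 0.2303]
tool_rot: [0.786, 0.618, -0.004, 0.008]
ft_force: [1.0, 0.6, 0.2]
grip_width: -0.0002
```

```bash
python3 d.py 67 0 203 82 0 174
```

```text
clock 5.2 tip in stand [ 64.1   1.1 213.3] grip -0.00023919923277468768 F [-0.8  0.8  0.2]
turn about tool z deg -0.03
[ 67.   0. 203.] shift [-2.8 -1.2 10.4]
[ 82.   0. 174.] shift [-17.3  -1.4  39.6]
```

Call:
apply_moves([
  [[-5,0,5,0],[-4,0,6,0],[-4,0,6,0],[-4,0,6,0],[-2,0,6,0],[-2,0,6,0],[-1,0,6,0],[0,0,3,0],[0,0,0,0],[0,0,0,0]],
])

```text
clock: 6.2
eef_pos: [0.5901, -0.0586, 0.1829]
tool_rot: [0.786, 0.619, -0.005, 0.009]
ft_force: [0.4, 0.7, 1.8]
grip_width: -0.0005
```

```bash
python3 d.py 85 0 163
```

```text
clock 6.2 tip in stand [ 88.8   1.7 165.9] grip -0.00046620160735622544 F [-0.8  0.2  1.8]
turn about tool z deg -0.01
[ 85.   0. 163.] shift [ 3.9 -1.7  2.8]
```

Call:
apply_moves([
  [[0,0,1,0],[0,0,1,0],[0,0,1,0],[0,0,1,0],[0,0,0,0],[0,0,0,0],[0,0,0,0],[0,0,0,0],[0,0,0,0],[0,0,0,0]],
])

```text
clock: 7.2
eef_pos: [0.5902, -0.0587, 0.1808]
tool_rot: [0.785, 0.619, -0.004, 0.01]
ft_force: [-1.1, -0.1, 1.6]
grip_width: -0.0002
```

```bash
python3 d.py 85 0 163
```

```text
clock 7.2 tip in stand [ 88.9   1.8 163.8] grip -0.00015111793775401814 F [ 0.3 -1.   1.6]
turn about tool z deg 0.02
[ 85.   0. 163.] shift [ 3.9 -1.9  0.7]
```

Call:
apply_moves([
  [[0,0,2,0],[0,0,2,0],[0,0,2,0],[0,0,1,0],[0,0,1,0],[0,0,1,0],[0,0,0,0],[0,0,0,0],[0,0,0,0],[0,0,0,0]],
])

```text
clock: 8.2
eef_pos: [0.5901, -0.0587, 0.1807]
tool_rot: [0.785, 0.619, -0.001, 0.012]
ft_force: [-1.0, -0.1, 4.0]
grip_width: -0.0
```

```bash
python3 d.py 60 0 260
```

```text
clock 8.2 tip in stand [ 88.9   1.9 163.7] grip -7.497973310116716e-06 F [ 0.4 -1.   4. ]
turn about tool z deg 0.04
[ 60.   0. 260.] shift [ 27.2  -0.2 -96.8]
```

Call:
apply_moves([
  [[0,0,-40,0],[0,0,-45,0],[0,0,-45,0],[10,-8,-40,0],[25,-21,0,0],[28,-24,0,0],[28,-24,0,0],[25,-22,0,0],[15,-13,0,0],[10,-8,0,0]],
], hand=0.3)

```text
clock: 9.2
eef_pos: [0.5039, 0.1134, 0.3455]
tool_rot: [0.787, 0.616, -0.004, 0.009]
ft_force: [0.4, -0.2, -0.0]
grip_width: 0.0551
```

```bash
python3 d.py -59 -125 340 -59 -125 258; python3 - <<'E'
from h import *
from fit import W,k
c=snap('wrist','w2'); d=snap('side','s2')
w=cv2.imread('pics/w2.png'); a=cv2.imread('pics/s2.png')[140:320,190:370]
cv2.imwrite('pics/c2.png',np.hstack([cv2.resize(w,(480,360)),cv2.resize(a,(320,360))]))
p=np.load('pose.npy');print(proj(c,W(p,k))/560*480)
E
```

```text
clock 9.2 tip in stand [ -58.2 -122.4  328.5] grip 0.0550661461037857 F [ 0.1  0.4 -0. ]
turn about tool z deg -0.33
[ -59. -125.  340.] shift [  0.6  -2.5 -11.6]
[ -59. -125.  258.] shift [ 2.1 -3.3 70.4]
[[242.66072439 196.39861021]]
```

View pics/c2.png

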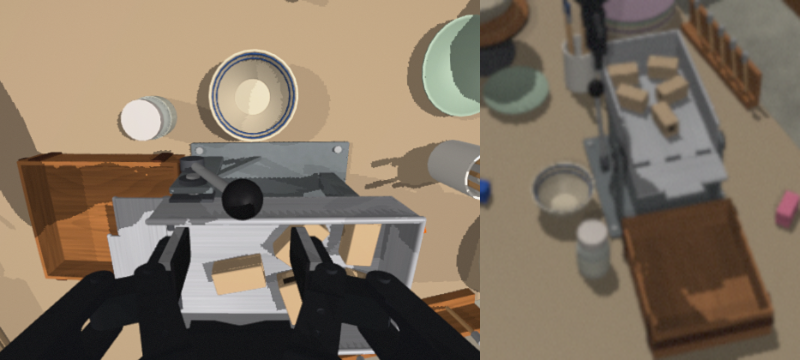

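The gate is now flat as a lip. The knob is at (243,199), within 3 px of the prediction and centred between the jaws, and all the props are still in the pan. Descending around the knob.

Call:
apply_moves([
  [[1,-1,15,-0.3],[1,-1,20,0],[0,-1,20,0],[0,0,12,0],[0,0,5,0],[0,0,0,0],[0,0,0,0],[0,0,0,0],[0,0,0,0],[0,0,0,0]],
])

```text
clock: 10.3
eef_pos: [0.508, 0.1084, 0.272]
tool_rot: [0.788, 0.616, -0.003, 0.012]
ft_force: [-0.1, 0.4, 0.7]
grip_width: 0.0557
```

Call:
apply_moves([
  [[0,0,0,0],[0,0,0,0],[0,0,0,0],[0,0,0,0],[0,0,0,0],[0,0,0,0],[0,0,0,0],[0,0,0,0],[0,0,0,0],[0,0,0,0]],
], hand=-0.15)

```text
clock: 11.3
eef_pos: [0.5087, 0.1102, 0.2731]
tool_rot: [0.787, 0.616, -0.001, 0.012]
ft_force: [1.3, 1.2, 0.5]
grip_width: 0.0363
```

```bash
python3 d.py -59 -125 255 -50 -125 257
```

```text
clock 11.3 tip in stand [ -56.3 -116.8  256.1] grip 0.03632037643003283 F [-1.4  1.   0.5]
turn about tool z deg -0.32
[ -59. -125.  255.] shift [ 2.7 -8.2  0.9]
[ -50. -125.  257.] shift [-6.3 -8.1 -0.9]
```

Call:
apply_moves([
  [[0,-5,0,-0.3],[0,-3,0,0],[-2,0,0,0],[-3,0,-1,0],[-3,0,-1,0],[-3,0,-1,0],[-3,0,-1,0],[-3,0,-1,0],[0,0,0,0],[0,0,0,0]],
])

```text
clock: 12.3
eef_pos: [0.5, 0.1101, 0.2751]
tool_rot: [0.782, 0.623, 0.012, 0.001]
ft_force: [3.0, 7.4, -3.8]
grip_width: 0.0363
```

```bash
python3 d.py -40 -125 265 -20 -125 270
```

```text
clock 12.3 tip in stand [ -54.6 -125.3  258.1] grip 0.03634086478138951 F [-7.9  1.2 -3.8]
turn about tool z deg 0.61
[ -40. -125.  265.] shift [-14.5   0.2  -7.2]
[ -20. -125.  270.] shift [-34.4   0.1 -12.5]
```

Call:
apply_moves([
  [[-6,0,-2,0.6],[-7,0,-2,0],[-7,0,-2,0],[-7,0,-2,0],[-7,0,-2,0],[-7,0,-2,0],[-6,0,-1,0],[-6,0,-1,0],[-5,0,0,0],[-5,0,0,0]],
])

```text
clock: 13.3
eef_pos: [0.4917, 0.0735, 0.2904]
tool_rot: [0.778, 0.627, 0.038, -0.017]
ft_force: [1.8, 7.7, 1.4]
grip_width: 0.0358
```

```bash
python3 d.py 0 -125 271 20 -125 270
```

```text
clock 13.3 tip in stand [ -18.2 -124.7  273.4] grip 0.03579859374065265 F [-7.9 -0.   1.4]
turn about tool z deg 1.27
[   0. -125.  271.] shift [-18.4  -0.7   1. ]
[  20. -125.  270.] shift [-38.4  -1.2   0.4]
```

Call:
apply_moves([
  [[-6,0,-1,1.2],[-6,0,0,0],[-6,0,0,0],[-6,0,0,0],[-6,0,0,0],[-6,0,1,0],[-6,0,1,0],[-6,0,1,0],[-6,0,2,0],[-6,0,2,0]],
])

```text
clock: 14.3
eef_pos: [0.4844, 0.0396, 0.2921]
tool_rot: [0.776, 0.627, 0.068, -0.031]
ft_force: [0.8, 5.0, 3.9]
grip_width: 0.0363
```

```bash
python3 d.py 30 -125 267 58 -125 257
```

```text
clock 14.3 tip in stand [  15.3 -123.6  275.3] grip 0.0363225838867759 F [-5.1 -0.4  3.9]
turn about tool z deg 1.29
[  30. -125.  267.] shift [-15.7  -2.    6.1]
[  58. -125.  257.] shift [-44.8  -3.   11.9]
```

Call:
apply_moves([
  [[-6,-1,2,1.2],[-6,-1,2,0],[-6,0,2,0],[-6,0,2,0],[-6,0,2,0],[-6,0,2,0],[-6,0,2,0],[-5,0,2,0],[-5,0,1,0],[-4,0,1,0]],
])

```text
clock: 15.3
eef_pos: [0.4725, -0.0038, 0.2696]
tool_rot: [0.779, 0.621, 0.082, -0.04]
ft_force: [0.7, 14.2, 6.2]
grip_width: 0.036
```

```bash
python3 d.py 58 -125 257; python3 - <<'E'
from h import *
c=snap('wrist','w3'); d=snap('side','s3')
w=cv2.imread('pics/w3.png'); a=cv2.imread('pics/s3.png')[140:320,190:370]
cv2.imwrite('pics/c3.png',np.hstack([cv2.resize(w,(440,330)),cv2.resize(a,(330,330))]))
E
```

```text
clock 15.3 tip in stand [  59.8 -125.   252.8] grip 0.03595631031220228 F [-13.9  -2.6   6.2]
turn about tool z deg 0.51
[  58. -125.  257.] shift [ 2.5  0.2 -3.8]
```

View pics/c3.png

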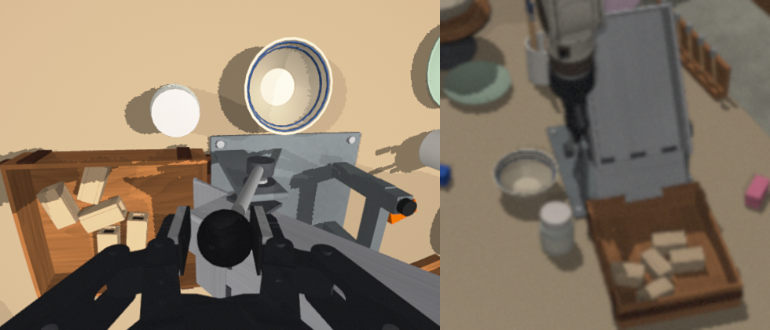

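Five props are in the crate, the pan is empty and at its stop, and the knob is between the jaws. Easing back now.

```bash
python3 d.py 30 -125 266 0 -125 270
```

```text
clock 15.4 tip in stand [  59.8 -125.   252.8] grip 0.0360022080904772 F [-14.8  -2.7   6.9]
turn about tool z deg 0.5
[  30. -125.  266.] shift [31.7  0.7 -7.6]
[   0. -125.  270.] shift [61.9  1.1 -6.3]
```

Call:
apply_moves([
  [[2,0,-2,0.5],[3,0,-1,0],[3,0,-1,0],[3,0,-1,0],[3,0,-1,0],[3,0,-1,0],[3,0,0,0],[3,0,0,0],[3,0,0,0],[3,0,0,0]],
])

```text
clock: 16.4
eef_pos: [0.4776, 0.0239, 0.2796]
tool_rot: [0.782, 0.617, 0.079, -0.042]
ft_force: [1.3, 2.1, -1.3]
grip_width: 0.0365
```

```bash
python3 d.py 0 -125 270 -30 -125 267
```

```text
clock 16.4 tip in stand [  31.7 -126.6  262.8] grip 0.03651537627757911 F [-2.4  0.8 -1.3]
turn about tool z deg -0.03
[   0. -125.  270.] shift [32.5  1.8 -1.4]
[ -30. -125.  267.] shift [61.5  1.7  6.8]
```

Call:
apply_moves([
  [[3,0,-1,0],[4,0,0,0],[4,0,0,0],[4,1,0,0],[4,1,0,0],[4,0,0,0],[4,0,0,0],[4,0,0,0],[4,0,0,0],[4,0,0,0]],
])

```text
clock: 17.4
eef_pos: [0.4887, 0.0648, 0.2874]
tool_rot: [0.781, 0.617, 0.079, -0.043]
ft_force: [0.2, 3.3, -0.8]
grip_width: 0.0363
```

```bash
python3 d.py -30 -125 267 -60 -125 257
```

```text
clock 17.4 tip in stand [ -10.7 -125.4  270.7] grip 0.036251039216815245 F [-3.2 -0.6 -0.8]
turn about tool z deg 0.03
[ -30. -125.  267.] shift [18.4  0.3  7. ]
[ -60. -125.  257.] shift [46.1  0.  22.2]
```

Call:
apply_moves([
  [[3,0,1,0],[3,0,1,0],[3,0,1,0],[3,0,1,0],[3,0,1,0],[3,0,1,0],[3,0,1,0],[3,0,2,0],[3,0,2,0],[3,0,2,0]],
])

```text
clock: 18.4
eef_pos: [0.4972, 0.099, 0.2795]
tool_rot: [0.781, 0.618, 0.079, -0.043]
ft_force: [0.5, 3.4, -2.2]
grip_width: 0.0365
```

```bash
python3 d.py -50 -125 260 -64 -125 255
```

```text
clock 18.4 tip in stand [ -45.9 -125.1  262.7] grip 0.03646085921069846 F [-3.4 -0.3 -2.2]
turn about tool z deg 0.05
[ -50. -125.  260.] shift [3.5 0.1 3.4]
[ -64. -125.  255.] shift [16.4 -0.1 10.8]
```

Call:
apply_moves([
  [[2,0,1,0],[2,0,1,0],[2,0,1,0],[2,0,1,0],[2,0,1,0],[2,0,1,0],[1,0,1,0],[1,0,1,0],[1,0,1,0],[1,0,0,0]],
])

```text
clock: 19.4
eef_pos: [0.502, 0.1144, 0.273]
tool_rot: [0.782, 0.617, 0.078, -0.041]
ft_force: [-0.7, 0.4, -0.0]
grip_width: 0.0364
```

```bash
python3 d.py -64 -125 255
```

```text
clock 19.4 tip in stand [ -61.9 -124.1  256.3] grip 0.03636590472499353 F [-0.2 -0.8 -0. ]
turn about tool z deg -0.11
[ -64. -125.  255.] shift [ 1.8 -1.   1.6]
```

Call:
apply_moves([
  [[0,0,0,0],[0,0,0,0],[0,0,0,0],[0,0,0,0],[0,0,0,0],[0,0,0,0],[0,0,0,0],[0,0,0,0],[0,0,0,0],[0,0,0,0]],
], hand=0.4)

```text
clock: 20.4
eef_pos: [0.5021, 0.114, 0.2732]
tool_rot: [0.782, 0.617, 0.078, -0.04]
ft_force: [0.1, 0.2, 0.1]
grip_width: 0.0596
```

```bash
python3 d.py -62 -124 380; python3 - <<'E'
from h import *
from fit import W,k
c=snap('wrist','w4'); d=snap('side','s4')
w=cv2.imread('pics/w4.png'); a=cv2.imread('pics/s4.png')[140:320,190:370]
cv2.imwrite('pics/c4.png',np.hstack([cv2.resize(w,(440,330)),cv2.resize(a,(330,330))]))
p=np.load('pose.npy');print(proj(c,W(p,k))/560*440)
E
```

```text
clock 20.4 tip in stand [ -61.6 -123.9  256.5] grip 0.05960727857377039 F [-0.2  0.   0.1]
turn about tool z deg -0.14
[ -62. -124.  380.] shift [  21.6    3.9 -121.6]
[[219.75088095 227.28893845]]
```

View pics/c4.png

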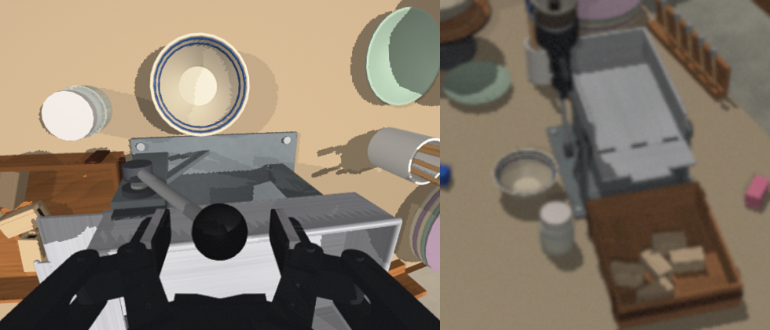

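The pan is level, with the knob at (219,231) against a prediction of (220,227), and it is clear of both fingers. Retreating straight up.

Call:
apply_moves([
  [[2,0,-12,0],[4,0.5,-22,0],[5,1,-30,0],[5,1,-30,0],[5,1,-28,0],[0,0,-10,0],[0,0,0,0],[0,0,0,0],[0,0,0,0],[0,0,0,0]],
])

```text
clock: 21.5
eef_pos: [0.4994, 0.1123, 0.4085]
tool_rot: [0.783, 0.617, 0.075, -0.042]
ft_force: [0.3, 0.1, -0.0]
grip_width: 0.0596
```

```bash
python3 d.py; python3 - <<'E'
from h import *
from fit import W,k
c=snap('top','t5'); d=snap('side','s5')
w=cv2.imread('pics/t5.png')[130:270,190:390]; a=cv2.imread('pics/s5.png')[130:330,180:380]
cv2.imwrite('pics/c5.png',np.hstack([cv2.resize(w,(440,330)),cv2.resize(a,(330,330))]))
E
```

```text
clock 21.5 tip in stand [ -59.2 -126.2  391.7] grip 0.05959708675801289 F [-0.1  0.2 -0. ]
turn about tool z deg -0.13
```

View pics/c5.png

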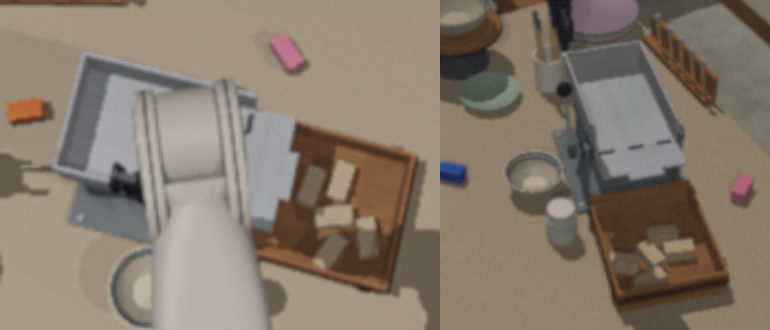

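All five props are in the crate, the pan is empty and level with its gate down, and nothing else has moved. Handing in.

```bash
python3 -c "
from workcell import workorder; print(workorder.job_done())"
```

```text
the job is handed in; nothing more can be done
None
```

The job is done and handed in at about 21.6 s of the 58 s allowed.

- **Gate:** I folded it down to its stop while the pan was level. The tip stopped moving at 163.7 mm, about 0.5 mm above where the stop should be, and took 4 N.
- **Tipping:** I pushed the lever over to the full-tip stop, and all five props slid into the crate.
- **Easing back:** I kept the knob between the jaws and eased the pan back over about 4 s. The force fell to about 0 as it came to rest, and I then opened the fingers and backed off upwards.

**Last checks:** The final top and side pictures show five props in the crate and none on the bench. The pan is empty and level with its gate down. The crate corner I checked was within about 1 pixel of its first position, and the other things look undisturbed. The knob was within about 5 pixels of its level position.

**What disagreed:** The tool tilted about 10° under the lever load, and its sideways position drifted 8 mm while settling around the knob. I corrected the drift before pushing. Neither affected the result.

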